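# Unlatch the sample chamber and exchange the wrong tube holder

## Task

Slide the thumb latch of the sample chamber sideways so that its sprung cover pops open, then take out the one wrong tube holder (the square four-well one among the round single-well ones) and stand it upright in the empty steel tray. Seat the round single-well holder from the white stock rack fully down in the place that became free. Leave the cover open, and leave the other holders and the things around as they are.

Things in the scene. Friction and masses are not known exactly. Their poses are not given: they have to be found in the camera images.
- chamber: sample chamber: fixed low bench instrument, white, grey deck 60 mm above the table; 210 mm along its x, y from -81 to +35 mm. Origin on the table below the middle place. Three 34 x 34 mm pockets, 8 mm deep, lie in a row at x = -68, 0, +68 mm, y = 0, under a grey cover; the thumb latch is on the deck on the -y side of the cover. x points away from the robot, within 20 degrees.
- latch (a joint): thumb latch slide, m: 0 = locked (starts at 0 to 2 mm), 0.018 = end of travel. It slides along the chamber's +x. The cover comes free at about 0.012. Needs about 3 N, has no return spring and stays where it is left.
- latch_tab (a point): centre of the top of the thumb tab: black upright block 14 mm (chamber x) x 18 mm (y) x 17 mm high on the deck, at chamber y = -63 mm, top 77.5 mm above the table. A steel tongue 12 mm wide reaches from it over the cover's lip on the +y side, 6 to 10 mm above the deck. The deck is free and flat for 60 mm either side of the tab along x. Axes as the chamber's.
- cover (a joint): cover angle, rad: 0 = shut, held by the latch; 2.05 = fully open, where its spring brings it in 1 to 2 s once released, and keeps it. Hollow grey hood 200 mm along chamber x, 66 mm along y, 42 mm high (top 103 mm above the table), walls 3 mm. It swings up and over to chamber +y, rising at most 80 mm above the deck.
- cover_hinge (a point): middle of the cover's hinge line, which runs along chamber x at chamber y = +34 mm, 61 mm above the table. The fully open cover stays beyond this line: out to chamber y = +105 mm, up to 130 mm above the table.
- place0 (a point): centre of the floor of the chamber pocket at chamber x = -68 mm, 52 mm above the table; axes as the chamber's
- place1 (a point): the same for the middle pocket, chamber x = 0
- place2 (a point): the same for the pocket at chamber x = +68 mm
- round_a: right tube holder, in one of the chamber's places: an aluminium cylinder 30 mm diameter, 40 mm high, one 18 mm round well in its top, about 60 g. Origin at the centre of its underside, z up. In a pocket it stands 32 mm above the deck. Stays there.
- round_b: a second such round holder, in another of the chamber's places. Stays there.
- square_in: the wrong tube holder, in the remaining place of the chamber (any of the three): an aluminium block 30 x 30 mm, 40 mm high, with four small wells in its top, about 80 g. Origin at the centre of its underside; its sides are parallel to the chamber's axes.
- stock: stock rack: a fixed white plate 155 mm along its x, 64 mm along its y, 20 mm high, origin at the centre of its underside; two square pockets 34 x 34 mm, 6 mm deep at x = -37.5 and +37.5 mm hold one round and one square holder, either way round.
- round_stock: the round single-well holder in the stock rack, same as round_a; its underside is 14 mm above the table. This is the one to put into the chamber.
- square_stock: a square four-well holder in the stock rack, same as square_in. Stays there.
- tray: empty open steel tray, fixed, 120 x 120 mm, 28 mm high, walls and floor 4 mm; origin at the centre of its underside.
- tip_box: bystander: yellow box with clear lid, 87 x 122 x 67 mm high, origin at the centre of its underside
- reagent: bystander: white bottle, 64 mm diameter, 140 mm high, origin at the centre of its underside
- jar: bystander: white jar, 68 mm diameter, 80 mm high, origin at the centre of its underside
Not all that is in view belongs to the job. Of the things that look like the tray, the middle-sized one is meant.

How it is judged:
By the outcome, as a careful person would: the job done as asked, in the order asked, and still so for the second after the job is handed in, with the robot touching nothing.
It also fails if it takes over 64 s, if anything falls off the work surface, if the arm or the gripper's body presses on something with over 40 N, if the wrist force passes 120 N, or if a joint passes its speed limit or range.

## Robot

A 6-joint arm with a two-finger parallel gripper is mounted at the origin on the work surface. World frame = base frame: x ahead of the robot, y to its left, z up, the work surface at z = 0. Lengths are in mm, angles in degrees, forces in N, time in s.
With the tool pointing down it reaches from about 425 to 925 mm from the base axis. Payload 12.5 kg.
Tool frame: the origin (TCP) lies at the very end of the fingers, on their centre line; the grasp point (between the pads) lies behind it (env.grip_depth is the z of the grasp point in the tool frame, in mm); z points along the fingers, y is the direction in which the jaws open and shut (so a half turn about z gives the same grasp; the last joint's range is limited). The gripper opens to 85 mm and grips with 20 to 120 N. Pads are 22 mm wide; open, the fingers measure 114 mm over their backs; the gripper's body (76 mm by 85 mm) begins 54 mm behind the grasp point. The pads swing forward as they close: fully open they stand 13 mm farther back than shut.
Start: joints at [-75.493, 28.126, 89.318, -0, 62.55, -6.05], TCP at [219.492, -585.208, 231.327] pointing down, gripper open.
Joint ranges: [-177.58, 177.58], [-47.91, 125.51], [2.72, 160], [-65.01, 245.01], [3.68, 167.84], [-153.87, 153.87]. Speed limits (degrees/s): [127.2, 127.2, 159.86, 180, 180, 180].

## Interface

Orientations are given as a 3x3 rotation matrix whose columns are the frame's x, y, z axes.
In Python, from plant import env, optics gives the robot as it stands. The module is installed in compiled form; this text tells all that it offers.
- The arm moves only by the tool drive_tool, never from a script. Its argument "targets" is text: rows parted by semicolons, each of 7 numbers parted by spaces: the shift along the world's x, y, z in mm, then the turn, a rotation vector about the world's x, y, z in degrees, then the opening, from 0 (shut) to 1 (fully open). A call has exactly 8 rows; each row shifts and turns the commanded pose from where the row before left it; what a row does not reach is not made up. A row lasts 1/10 s, in which the tool goes at most 50 mm and 8.59 degrees, less where a joint would pass 70% of its speed; a pose out of reach is approached as far as the arm can. A call with a gripper value outside its range is refused whole. The fingers move at their own pace and stop on an object; "force" is the grip in N (left out, the last holds). Time passes only in rows, so rows that do not move let the fingers close, or fill a call up. It gives the time, the measured TCP pose, the force and the opening at its end, in the units of the state.
- env.read_state(): the state, without advancing time (a new reading comes with each control period).
- optics.snapshot(name): name is "side" or "top" or "wrist"; returns a dict with "color" (480x640x3 uint8, red, green, blue), "camera_matrix" (3x3 intrinsics, pixels), "k1" (the pictures are not rectified: a ray, as slopes to the right and down, at radius r is drawn at 1 + k1 r^2 times it, then the intrinsics apply), "camera_from_world" (4x4, takes a point from world to camera coordinates); the wrist camera has in their place "T_tool_cam" (4x4, takes a point from camera to tool coordinates, whose origin is the TCP and whose axes are the flange's). Camera axes: x right, y down, z forward; pixel columns grow to the right and rows downward; lengths in mm; the calibration is good to about 2 mm. A picture is of the moment at which its call begins: read the wrist's pose just before it. There is no depth.
- env.close_job(): hands the job in, once; it reports no verdict.
The state is a dict: "clock": time; "joint_pos": joint angles; "qvel": joint speeds; "effort": joint torques, N m; "tool_pos": TCP position; "tool_rot": TCP orientation; "force": force on the tool from outside, world axes, zero at the start; "torque": the same for the moment, N m; "opening": finger opening in mm.
Only numpy, scipy, OpenCV 4.12 (cv2) and the standard library are available. Lean on these libraries where they do the work, as an engineer would, in place of code of your own. Each camera call takes 0.05 s, during which the arm holds its last target.

## Working session

There is one attempt and no reset: what is moved stays moved. The work goes in short steps, Python scripts to look and compute and a tool call to move; the robot and the scene stay as the last step left them, time stands still between calls to the robot, and variables do not carry over. Pictures are saved under pics/ and viewed, and the job is handed in when it is done.

Besides the shell and the picture viewer there is one more tool, called after "Call:" by a JSON object that holds its "op" and its "data", one argument or row to a line. drive_tool: Moves the arm, as the interface text tells. Its arguments: {"type":"object","properties":{"targets":{"type":"string"},"force":{"type":"number"}},"required":["targets"]}

```bash
mkdir -p pics
python3 - <<'E'
from plant import env, optics
import cv2, numpy as np, pickle
print(env.read_state(), env.grip_depth)
for n in ["side","top","wrist"]:
    s=optics.snapshot(n); pickle.dump(s,open(f"{n}0.pkl","wb"))
    cv2.imwrite(f"pics/{n}0.png",s["color"][:,:,::-1])
    print(n,{k:np.round(v,4).tolist() for k,v in s.items() if k!="color"})
E
```

```text
{'clock': 0.0, 'joint_pos': array([-7.54934144e+01,  2.81652353e+01,  8.93498874e+01, -2.17742102e-05,
        6.25503240e+01, -6.05057149e+00]), 'qvel': array([ 0.01141047, -0.0111073 , -0.07848537, -0.06097326,  0.03591916,
       -0.00973277]), 'effort': array([-2.35110900e-03, -6.18454242e+01, -2.61595094e+01, -1.19760766e-04,
        4.05628496e-03,  1.55273106e-06]), 'tool_pos': array([ 219.42601151, -584.97263727,  230.7173782 ]), 'tool_rot': array([[ 9.36322319e-01,  3.51141612e-01, -2.86452539e-04],
       [ 3.51141709e-01, -9.36321674e-01,  1.10575848e-03],
       [ 1.20066095e-04, -1.13593178e-03, -9.99999348e-01]]), 'force': array([-0.04964519,  0.03756358, -0.40326238]), 'torque': array([ 0.05832929, -0.02753679, -0.02922036]), 'opening': 85.16119307306654} -18.700000000000003
side {'camera_matrix': [[618.4122, 0.0, 327.427], [0.0, 618.4122, 240.0402], [0.0, 0.0, 1.0]], 'k1': -0.2099, 'camera_from_world': [[0.9306, -0.3654, 0.0202, -425.7886], [-0.159, -0.4534, -0.877, 211.3524], [0.3296, 0.813, -0.48, 1181.5346], [0.0, 0.0, 0.0, 1.0]]}
top {'camera_matrix': [[547.0979, 0.0, 322.844], [0.0, 547.0979, 249.0954], [0.0, 0.0, 1.0]], 'k1': -0.1491, 'camera_from_world': [[-0.0059, -1.0, -0.0025, 129.0246], [-0.9816, 0.0063, -0.191, 516.7971], [0.191, 0.0013, -0.9816, 1258.3773], [0.0, 0.0, 0.0, 1.0]]}
wrist {'camera_matrix': [[350.048, 0.0, 321.7047], [0.0, 350.048, 239.2875], [0.0, 0.0, 1.0]], 'k1': -0.0609, 'T_tool_cam': [[-0.0001, -0.9593, -0.2823, 72.7206], [1.0, -0.0004, 0.0011, 0.0513], [-0.0012, -0.2823, 0.9593, -142.5032], [0.0, 0.0, 0.0, 1.0]]}
```

View pics/top0.png

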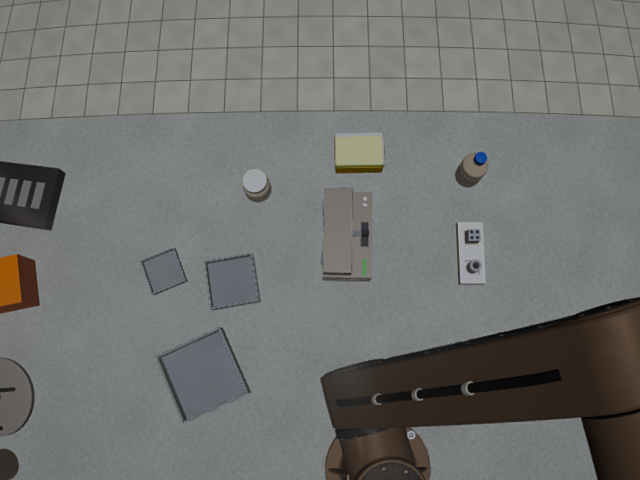

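View pics/side0.png

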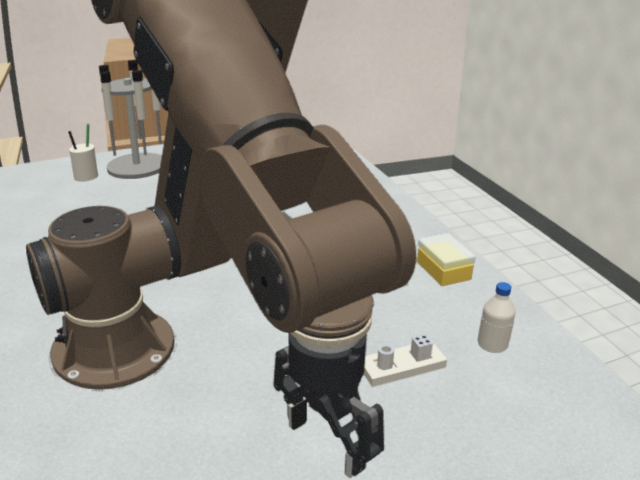

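View pics/wrist0.png

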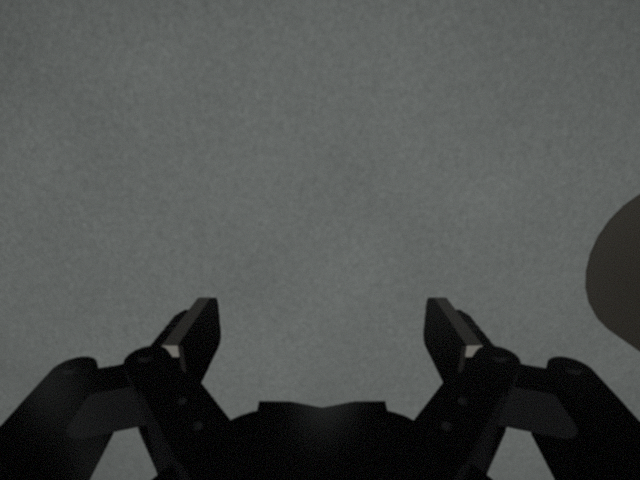

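The top view shows the chamber at about (348,235), with its black latch at (363,233), and the stock rack at (471,252), square far and round near. There are three tray-like things: small (164,271), middle (232,281) and large (204,374). The middle-sized one fits.

```bash
cat > h.py <<'E'
import numpy as np, cv2, pickle
def und(s,uv):
    K=s["camera_matrix"]; uv=np.atleast_2d(np.array(uv,float))
    p=(uv-[K[0,2],K[1,2]])/[K[0,0],K[1,1]]
    # p = q(1+k r^2)
    q=p.copy()
    for _ in range(50): q=p/(1+s["k1"]*(q**2).sum(1,keepdims=True))
    return q
def campose(s):
    if "camera_from_world" in s: return np.linalg.inv(s["camera_from_world"])
    T=np.eye(4);T[:3,:3]=s["state"]["tool_rot"];T[:3,3]=s["state"]["tool_pos"]
    return T@s["T_tool_cam"]
def ray(s,uv):
    q=und(s,uv);W=campose(s)
    d=np.c_[q,np.ones(len(q))]@W[:3,:3].T
    return W[:3,3],d
def onz(s,uv,z):
    o,d=ray(s,uv); return o+d*((z-o[2])/d[:,2:3])
def proj(s,P):
    P=np.atleast_2d(np.array(P,float));C=np.linalg.inv(campose(s))
    c=P@C[:3,:3].T+C[:3,3];q=c[:,:2]/c[:,2:];K=s["camera_matrix"]
    return q*(1+s["k1"]*(q**2).sum(1,keepdims=True))*[K[0,0],K[1,1]]+[K[0,2],K[1,2]]
def snap(n,tag):
    from plant import env,optics
    st=env.read_state(); s=optics.snapshot(n); s["state"]=st
    pickle.dump(s,open(f"{tag}.pkl","wb")); cv2.imwrite(f"pics/{tag}.png",s["color"][:,:,::-1]); return s
def load(t): return pickle.load(open(f"{t}.pkl","rb"))
def crop(s,x0,y0,w,h,k,name):
    cv2.imwrite(f"pics/{name}.png",cv2.resize(s["color"][y0:y0+h,x0:x0+w,::-1],None,fx=k,fy=k,interpolation=cv2.INTER_CUBIC))
E
python3 - <<'E'
from h import *
s=load("top0")
crop(s,315,180,70,110,5,"c1"); crop(s,450,215,45,75,7,"c2"); crop(s,195,245,75,70,7,"c3")
for n,uv in dict(small=(164,271),mid=(232,281),big=(204,374)).items(): print(n,onz(s,uv,4))
E
```

```text
small [[473.43130002 522.11017004   4.        ]]
mid [[447.93937959 350.00420139   4.        ]]
big [[221.92110432 413.9114605    4.        ]]
```

View pics/c1.png

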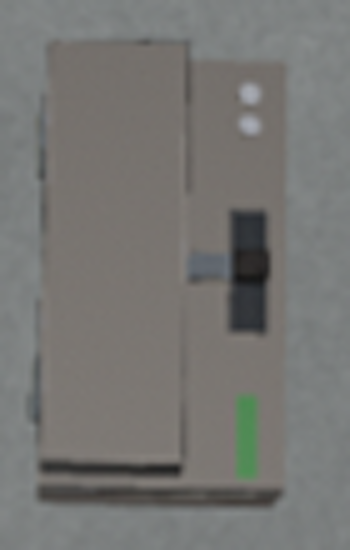

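View pics/c2.png

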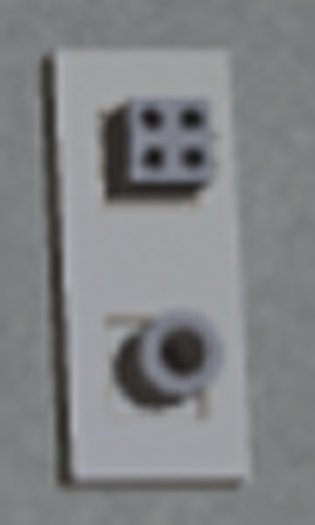

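View pics/c3.png

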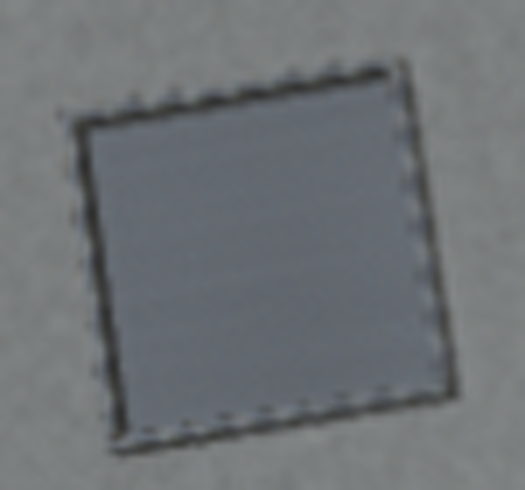

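Run:
```python
from h import *
s=load("top0"); np.set_printoptions(precision=1,suppress=True)
f=lambda pts,k,o:np.array(pts)/k+np.array(o)-0.5+0.5/k
c=lambda pts,k,o,z:onz(s,f(pts,k,o),z)
print("deck",c([(285,62),(280,490)],5,(315,180),60))
cv=c([(47,42),(187,40),(183,463),(38,463)],5,(315,180),103);print("cover",cv,cv.mean(0))
print("latch",c([(250,265)],5,(315,180),77.5), c([(249,93),(249,124),(247,397),(247,477)],5,(315,180),60))
r=c([(55,52),(230,50),(250,478),(70,482)],7,(450,215),20);print("rack",r,r.mean(0))
print("round",c([(182,352)],7,(450,215),54),"sq",c([(171,138)],7,(450,215),54))
t=c([(75,123),(403,65),(457,398),(115,450)],7,(195,245),28);print("tray",t,t.mean(0))
for p in (r,t,cv): print([np.linalg.norm(p[i]-p[(i+1)%4]) for i in range(4)],[np.degrees(np.arctan2(*(p[i]-p[(i+1)%4])[1::-1])) for i in range(4)])
```

```text
deck [[656.1   6.6  60. ]
 [446.6  13.9  60. ]]
cover [[653.4 122.2 103. ]
 [654.   56.4 103. ]
 [453.3  61.6 103. ]
 [453.7 127.6 103. ]] [553.6  91.9 103. ]
latch [[551.2  27.2  77.5]] [[640.5  24.5  60. ]
 [625.   24.8  60. ]
 [491.1  28.6  60. ]
 [452.9  29.4  60. ]]
rack [[ 590.1 -210.1   20. ]
 [ 590.7 -274.    20. ]
 [ 436.6 -271.7   20. ]
 [ 435.9 -207.3   20. ]] [ 513.3 -240.8   20. ]
round [[ 476.  -240.1   54. ]] sq [[ 551.  -240.7   54. ]]
tray [[491.3 412.9  28. ]
 [511.1 298.1  28. ]
 [395.  277.6  28. ]
 [377.3 395.4  28. ]] [443.7 346.   28. ]
[np.float64(63.90719115633153), np.float64(154.12088234238223), np.float64(64.38937561495692), np.float64(154.20417767856472)] [np.float64(90.5300265604179), np.float64(-0.8673752831762978), np.float64(-89.40696394974925), np.float64(178.9541743540797)]
[np.float64(116.45664090919841), np.float64(117.88972331952824), np.float64(119.14448017868652), np.float64(115.26123594680016)] [np.float64(99.83050855963567), np.float64(10.031436990708041), np.float64(-81.44378433798062), np.float64(-171.2855159246017)]
[np.float64(65.7856268393814), np.float64(200.7615868562766), np.float64(65.98041318431238), np.float64(199.72490441236383)] [np.float64(90.52898476781046), np.float64(-1.4726310968559901), np.float64(-90.37760133010478), np.float64(178.4634316214304)]
```

The measured sizes match the spec: cover 200x66, rack 154x64, tray about 118. Chamber yaw is about -1.6° and its origin about (553.6, 90.9). The middle tray, with its centre near (444, 346), is the one meant. I'm moving above the latch's near side with the gripper shut.

Call:
{"op": "drive_tool", "data": {
  "targets": "18.6 38.2 0 0 0 4.25 0;18.6 38.2 0 0 0 4.25 0;18.6 38.2 0 0 0 4.25 0;18.6 38.2 0 0 0 4.25 0;18.6 38.2 0 0 0 4.25 0;18.6 38.2 0 0 0 4.25 0;18.6 38.2 0 0 0 4.25 0;18.6 38.2 0 0 0 4.25 0",
  "force": 40
}}

```text
clock: 0.95
tool_pos: [368.7, -278.0, 231.3]
tool_rot: [[0.578, 0.816, 0.0], [0.816, -0.578, -0.0], [0.0, 0.0, -1.0]]
force: [0.1, -0.6, -0.0]
opening: -0.3
```

Call:
{"op": "drive_tool", "data": {
  "targets": "18.6 38.2 0 0 0 4.25 0;18.6 38.2 0 0 0 4.25 0;18.6 38.2 0 0 0 4.25 0;18.6 38.2 0 0 0 4.25 0;18.6 38.2 0 0 0 4.25 0;18.6 38.2 0 0 0 4.25 0;18.6 38.2 0 0 0 4.25 0;18.6 38.2 0 0 0 4.25 0"
}}

```text
clock: 1.75
tool_pos: [517.5, 27.8, 231.3]
tool_rot: [[0.022, 1.0, 0.0], [1.0, -0.022, -0.0], [-0.0, 0.0, -1.0]]
force: [0.2, -1.0, -0.0]
opening: -0.3
```

Run:
```python
from h import *
np.set_printoptions(precision=2,suppress=True)
s=snap("wrist","w1"); print(s["state"]["tool_pos"],s["state"]["tool_rot"],s["state"]["joint_pos"]); print(proj(s,[(551.3,27.5,77.5)]))
```

```text
[517.54  27.8  231.3 ] [[ 0.02  1.    0.  ]
 [ 1.   -0.02 -0.  ]
 [-0.    0.   -1.  ]] [ -4.23  19.48 104.14  -0.    56.38  -2.97]
[[359.28 221.73]]
```

View pics/w1.png

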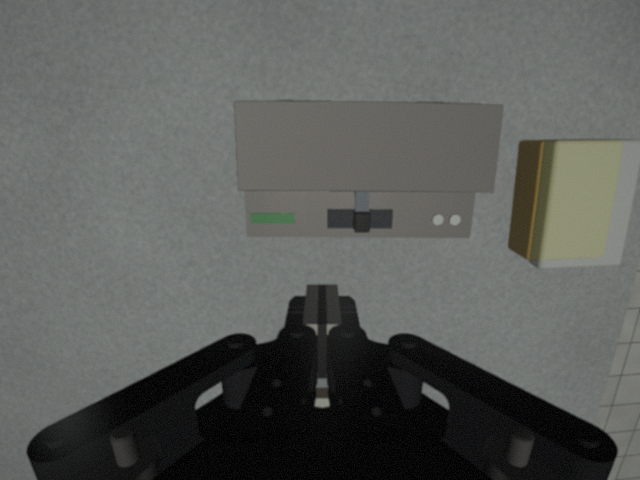

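Run:
```python
from h import *
np.set_printoptions(precision=1,suppress=True)
s=load("w1")
crop(s,225,90,290,160,2.7,"w1c")
cv=onz(s,[(234.5,101),(503,104),(493.5,192),(239,190)],103);print(cv,cv.mean(0))
print(onz(s,[(247,237),(471,238)],60)); print("tab",onz(s,[(362,222)],77.5))
```

```text
[[457.  126.7 103. ]
 [655.2 121.5 103. ]
 [654.7  55.7 103. ]
 [455.   61.2 103. ]] [555.5  91.3 103. ]
[[448.3  10.9  60. ]
 [659.2   5.2  60. ]]
tab [[553.7  27.2  77.5]]
```

View pics/w1c.png

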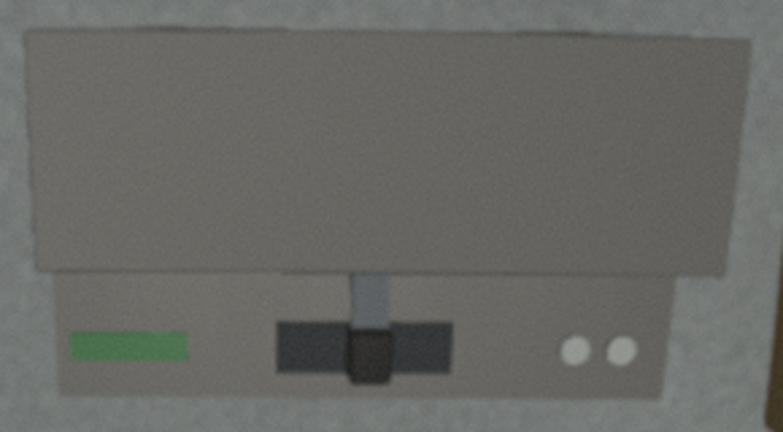

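Call:
{"op": "drive_tool", "data": {
  "targets": "0 -1.5 -45 0 0 0 0;0 0 -40 0 0 0 0;0 0 -35 0 0 0 0;0 0 -22 0 0 0 0;0 0 -14 0 0 0 0;0 0 -10 0 0 0 0;0 0 0 0 0 0 0;2 0 0 0 0 0 0"
}}

```text
clock: 2.6
tool_pos: [519.2, 24.5, 65.7]
tool_rot: [[0.025, 1.0, 0.0], [1.0, -0.025, -0.0], [-0.0, 0.0, -1.0]]
force: [-0.5, -0.8, 0.7]
opening: -0.4
```

Call:
{"op": "drive_tool", "data": {
  "targets": "3 0 0 0 0 0 0;3 0 0 0 0 0 0;3 0 0 0 0 0 0;3 0 0 0 0 0 0;3 0 0 0 0 0 0;3 0 0 0 0 0 0;2 0 0 0 0 0 0;0 0 0 0 0 0 0"
}}

```text
clock: 3.4
tool_pos: [539.2, 24.5, 65.3]
tool_rot: [[0.025, 1.0, 0.0], [1.0, -0.025, -0.0], [-0.0, 0.0, -1.0]]
force: [-2.4, -1.3, 1.6]
opening: 0.1
```

Run:
```python
from h import *
s=snap("wrist","w2"); snap("top","t2"); print(s["state"]["tool_pos"],s["state"]["force"])
```

```text
[539.24688537  24.46659843  65.27176228] [-2.39980257 -1.25944125  1.64338646]
```

View pics/w2.png

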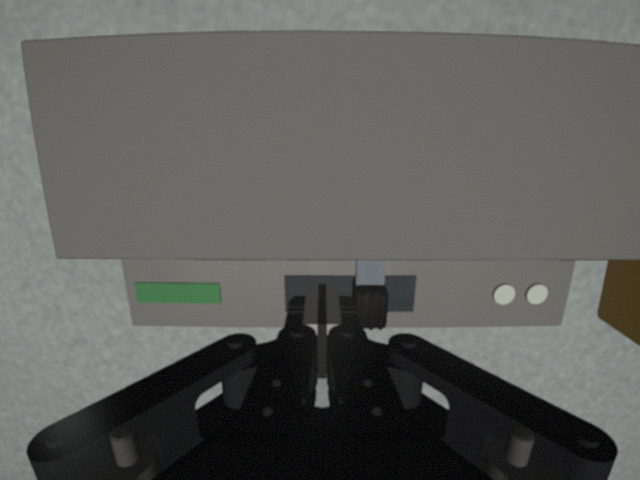

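The finger is pushing the tab at (371,300) with about 2.4 N, and the slide has moved about 8 mm. I'm continuing 8 mm in small steps.

Call:
{"op": "drive_tool", "data": {
  "targets": "2 0 0 0 0 0 0;2 0 0 0 0 0 0;2 0 0 0 0 0 0;1 0 0 0 0 0 0;1 0 0 0 0 0 0;0 0 0 0 0 0 0;0 0 0 0 0 0 0;0 0 0 0 0 0 0"
}}

```text
clock: 4.3
tool_pos: [547.3, 24.6, 65.4]
tool_rot: [[0.025, 1.0, 0.001], [1.0, -0.025, 0.0], [0.0, 0.001, -1.0]]
force: [-0.8, -0.6, -0.4]
opening: -0.0
```

Run:
```python
from h import *
s=snap("wrist","w3"); print(s["state"]["tool_pos"],s["state"]["force"])
```

```text
[547.26293622  24.56168353  65.35187307] [-0.79793345 -0.59419331 -0.40582871]
```

View pics/w3.png

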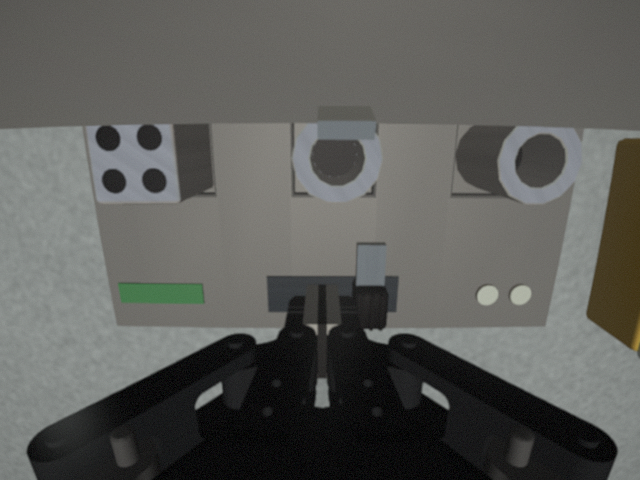

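The cover is swinging up. The square holder is in place0 (four wells near (130,160)), and round ones are in place1 and place2. I'm backing off and rising to look.

Call:
{"op": "drive_tool", "data": {
  "targets": "-6 0 0 0 0 0 0;-4 0 25 0 0 0 0;-10 0 30 0 0 0 0;-10 0 30 0 0 0 0;-10 0 30 0 0 0 0;-10 0 20 0 0 0 0;-10 0 0 0 0 0 0.6;0 0 0 0 0 0 0.6"
}}

```text
clock: 5.15
tool_pos: [485.9, 24.6, 200.3]
tool_rot: [[0.025, 1.0, 0.0], [1.0, -0.025, 0.0], [0.0, 0.0, -1.0]]
force: [0.7, 0.4, -0.2]
opening: 28.0
```

Run:
```python
from h import *
s=snap("wrist","w4"); snap("top","t4");print(s["state"]["tool_pos"],s["state"]["opening"])
```

```text
[485.87358104  24.61242883 200.29680003] 28.036840455982745
```

View pics/w4.png

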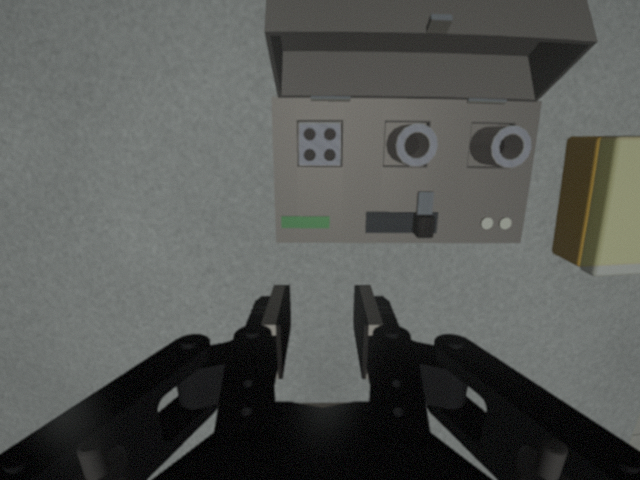

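View pics/t4.png

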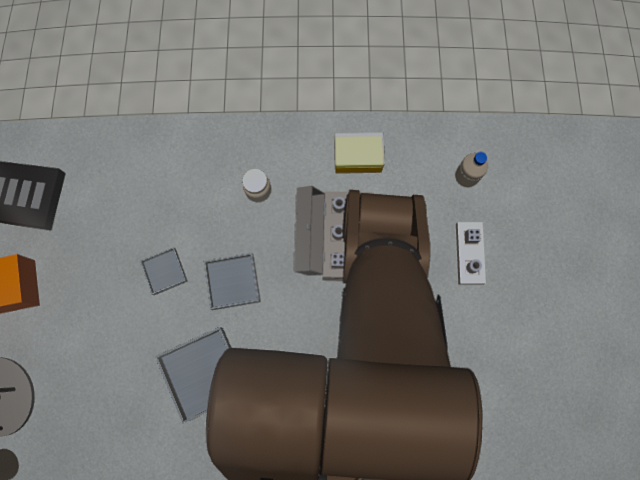

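Run:
```python
from h import *
np.set_printoptions(precision=1,suppress=True)
s=load("w4"); crop(s,265,90,290,160,2.7,"w4c")
def wells(s,box,z):
    x0,y0,x1,y1=box; g=cv2.cvtColor(s["color"][y0:y1,x0:x1],cv2.COLOR_RGB2GRAY)
    m=(g>cv2.threshold(g,0,255,cv2.THRESH_OTSU)[0]).astype(np.uint8)
    c,_=cv2.findContours(m,cv2.RETR_EXTERNAL,cv2.CHAIN_APPROX_NONE); c=max(c,key=cv2.contourArea)
    r=cv2.minAreaRect(c); print(r[0][0]+x0,r[0][1]+y0,r[1],r[2]); return (r[0][0]+x0,r[0][1]+y0)
p=wells(s,(292,115,348,172),92); print("sq",onz(s,p,92))
print("pr",onz(s,[(417,145),(511,147)],92))
t=load("t4"); print("top sq",onz(t,[(337.5,259.5)],92),onz(t,[(338.5,232),(339,203.5)],92))
```

```text
319.49999618530273 142.99999618530273 (54.99999237060547, 55.99999237060547) -0.0
sq [[487.1  92.3  92. ]]
pr [[555.1  89.5  92. ]
 [622.7  87.3  92. ]]
top sq [[484.8  92.2  92. ]] [[549.7  89.1  92. ]
 [618.5  87.1  92. ]]
```

View pics/w4c.png

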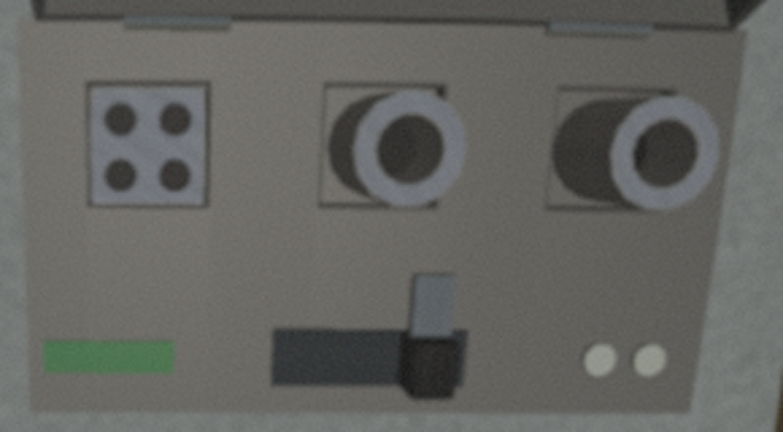

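The cover is fully open. The square four-well holder is at (320,144), and both views put it near (487, 92). I'm going to grasp it with the jaws along chamber x.

Call:
{"op": "drive_tool", "data": {
  "targets": "0.8 34 0 0 0 0 0.6;0 33.6 0 0 0 0 0.6;0 0 -40 0 0 0 0.6;0 0 -35 0 0 0 0.6;0 0 -25 0 0 0 0.6;0 0 -18 0 0 0 0.6;0 0 -12 0 0 0 0.6;0 0 -4 0 0 0 0.6"
}}

```text
clock: 6.05
tool_pos: [487.5, 92.1, 64.7]
tool_rot: [[0.025, 1.0, -0.002], [1.0, -0.025, -0.0], [-0.0, -0.002, -1.0]]
force: [0.9, 0.7, 0.1]
opening: 51.1
```

Run:
```python
from h import *
s=snap("wrist","w5"); print(s["state"]["tool_pos"],s["state"]["force"],s["state"]["opening"])
```

```text
[487.54748553  92.05448424  64.66045287] [0.88808905 0.68732999 0.05882559] 51.08273000957508
```

View pics/w5.png

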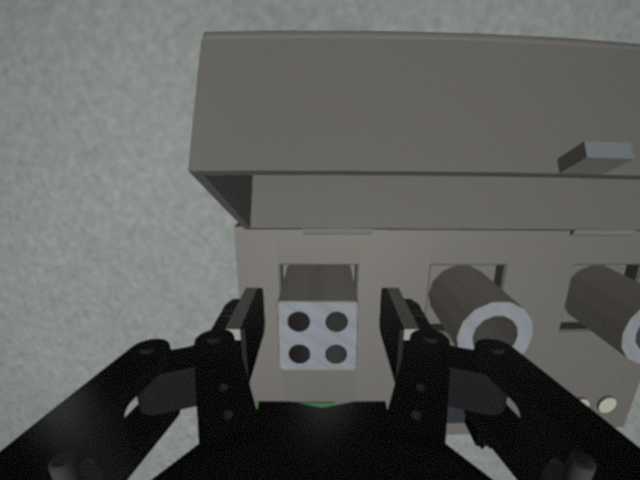

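The block sits centred between the pads. I'm closing and lifting.

Call:
{"op": "drive_tool", "data": {
  "targets": "0 0 0 0 0 0 0.2;0 0 0 0 0 0 0.2;0 0 0 0 0 0 0.2;0 0 0 0 0 0 0.2;0 0 5 0 0 0 0.2;0 0 8 0 0 0 0.2;0 0 12 0 0 0 0.2;0 0 15 0 0 0 0.2",
  "force": 40
}}

```text
clock: 6.9
tool_pos: [487.8, 92.1, 107.3]
tool_rot: [[0.025, 1.0, -0.0], [1.0, -0.025, -0.0], [-0.0, -0.0, -1.0]]
force: [0.0, 0.0, -0.6]
opening: 29.1
```

Run:
```python
from h import *
s=snap("wrist","w6"); print(s["state"]["tool_pos"],s["state"]["force"],s["state"]["opening"])
```

```text
[487.83542774  92.09113388 107.32331879] [ 0.030594    0.03777973 -0.59043947] 29.10873626211413
```

View pics/w6.png

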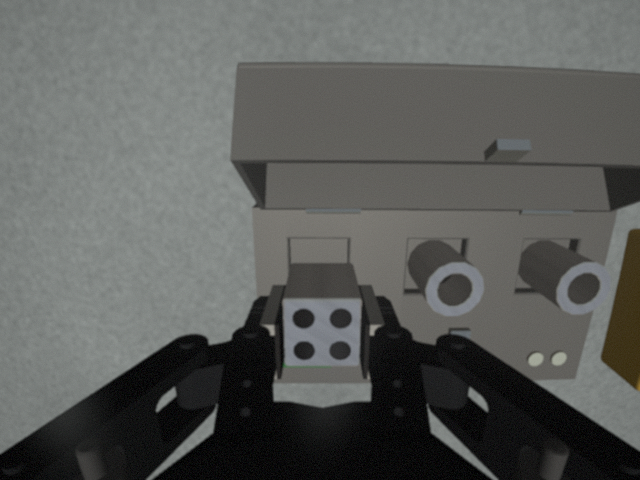

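Call:
{"op": "drive_tool", "data": {
  "targets": "0 0 30 0 0 0 0.2;0 0 40 0 0 0 0.2;0 10 30 0 0 0 0.2;-5 25 0 0 0 0 0.2;-6 40 0 0 0 0 0.2;-7 40 0 0 0 0 0.2;-7 40 0 0 0 0 0.2;-7 40 0 0 0 0 0.2"
}}

```text
clock: 7.75
tool_pos: [455.4, 288.6, 206.9]
tool_rot: [[0.025, 1.0, 0.001], [1.0, -0.025, 0.0], [0.0, 0.001, -1.0]]
force: [0.2, 0.0, -0.6]
opening: 29.2
```

Run:
```python
from h import *
s=snap("wrist","w7"); print(s["state"]["tool_pos"],s["state"]["force"],s["state"]["opening"])
```

```text
[455.35901499 288.63429955 206.93881415] [ 0.2415186   0.02367011 -0.58611646] 29.222712216940245
```

View pics/w7.png

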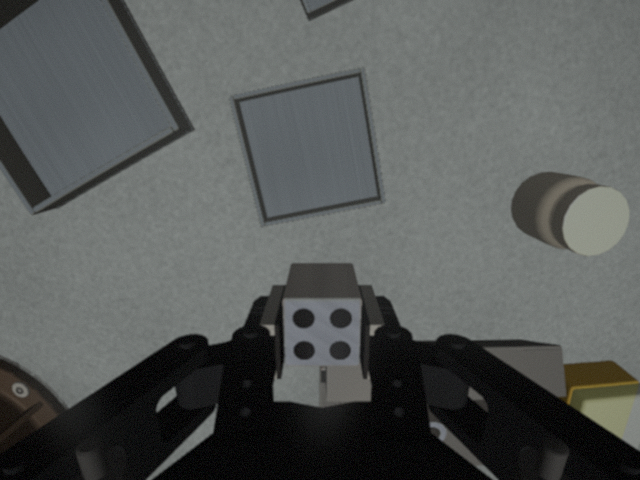

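The wrist view shows the middle tray with corners at (232,97), (365,70), (383,201) and (262,225). The big one is at top left and the small one at the top edge.

Run:
```python
from h import *
s=load("w7")
t=onz(s,[(232,97),(365,70),(383,201),(262,225)],28);print(t,t.mean(0),[np.linalg.norm(t[i]-t[i-1]) for i in range(4)])
```

```text
[[381.62117622 396.18013994  28.        ]
 [496.57896392 414.74192492  28.        ]
 [513.93508382 301.40275963  28.        ]
 [399.78694319 281.33946193  28.        ]] [447.98054179 348.41607161  28.        ] [np.float64(116.26855299511384), np.float64(116.44669516089895), np.float64(114.66037365543902), np.float64(115.89794615359561)]
```

Call:
{"op": "drive_tool", "data": {
  "targets": "-4 29 0 0 0 0 0.2;-5 30 0 0 0 0 0.2;0 0 -45 0 0 0 0.2;0 0 -45 0 0 0 0.2;0 0 -40 0 0 0 0.2;0 0 -28 0 0 0 0.2;0 0 -18 0 0 0 0.2;0 0 -7 0 0 0 0.2"
}}

```text
clock: 8.6
tool_pos: [446.4, 345.7, 21.9]
tool_rot: [[0.025, 1.0, -0.002], [1.0, -0.025, -0.001], [-0.001, -0.002, -1.0]]
force: [0.4, -0.6, -1.4]
opening: 29.5
```

Call:
{"op": "drive_tool", "data": {
  "targets": "0 0 -1 0 0 0 0.2;0 0 -1 0 0 0 0.2;0 0 -1 0 0 0 0.2;0 0 0 0 0 0 0.2;0 0 0 0 0 0 0.2;0 0 0 0 0 0 0.2;0 0 0 0 0 0 0.2;0 0 0 0 0 0 0.2"
}}

```text
clock: 9.4
tool_pos: [446.9, 346.1, 20.4]
tool_rot: [[0.025, 1.0, 0.0], [1.0, -0.025, -0.0], [-0.0, 0.0, -1.0]]
force: [-0.6, -0.3, -0.8]
opening: 29.2
```

Call:
{"op": "drive_tool", "data": {
  "targets": "0 0 -1 0 0 0 0.2;0 0 0 0 0 0 0.2;0 0 -0.5 0 0 0 0.2;0 0 0 0 0 0 0.2;0 0 -0.5 0 0 0 0.2;0 0 0 0 0 0 0.2;0 0 0 0 0 0 0.2;0 0 0 0 0 0 0.2"
}}

```text
clock: 10.2
tool_pos: [446.9, 346.1, 19.0]
tool_rot: [[0.025, 1.0, 0.0], [1.0, -0.025, 0.0], [0.0, 0.0, -1.0]]
force: [-2.6, -1.6, 9.6]
opening: 29.5
```

Contact: 9.6 N upward at z = 19, as expected for the floor. I'm releasing and rising.

Call:
{"op": "drive_tool", "data": {
  "targets": "0 0 0.5 0 0 0 0.45;0 0 0 0 0 0 0.6;0 0 0 0 0 0 0.6;0 0 10 0 0 0 0.6;0 0 25 0 0 0 0.6;0 0 40 0 0 0 0.6;0 -20 40 0 0 0 0.6;0 -45 40 0 0 0 0.6"
}}

```text
clock: 11.0
tool_pos: [447.0, 289.4, 169.6]
tool_rot: [[0.023, 1.0, 0.002], [1.0, -0.023, 0.001], [0.001, 0.002, -1.0]]
force: [1.4, -0.7, 1.0]
opening: 51.0
```

Run:
```python
from h import *
s=snap("wrist","w8"); t=snap("top","t8");print(s["state"]["tool_pos"],s["state"]["force"],s["state"]["opening"])
```

```text
[446.99550267 289.391818   169.56331608] [ 1.35929295 -0.72024138  1.01702882] 51.0269745353438
```

View pics/w8.png

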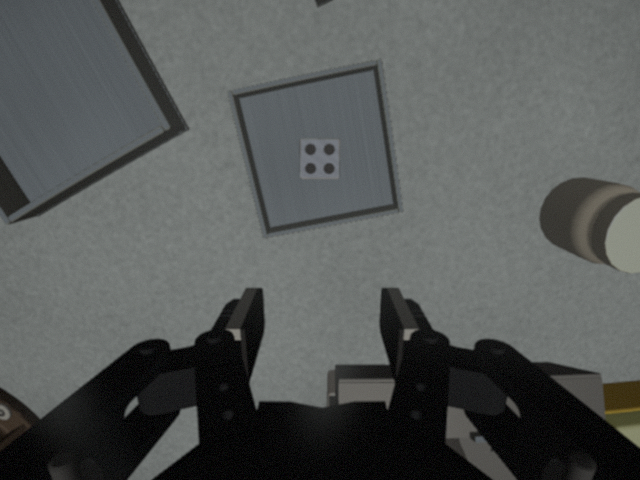

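View pics/t8.png

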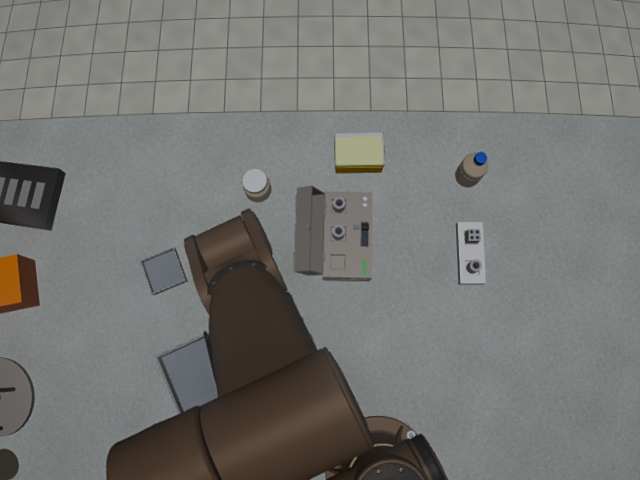

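The square holder stands upright in the middle tray at (320,159), and place0 is empty. I'm going to the stock rack.

Call:
{"op": "drive_tool", "data": {
  "targets": "2 -25 20 0 0 0 0.6;2 -40 15 0 0 0 0.6;2 -45 0 0 0 0 0.6;2 -45 0 0 0 0 0.6;2 -45 0 0 0 0 0.6;2 -45 0 0 0 0 0.6;2 -45 0 0 0 0 0.6;2 -45 0 0 0 0 0.6"
}}

```text
clock: 11.9
tool_pos: [462.7, -47.8, 202.1]
tool_rot: [[0.025, 1.0, 0.0], [1.0, -0.025, 0.0], [0.0, 0.0, -1.0]]
force: [0.1, 0.1, -0.0]
opening: 51.1
```

Call:
{"op": "drive_tool", "data": {
  "targets": "2 -45 0 0 0 0 0.6;2 -45 0 0 0 0 0.6;2 -45 0 0 0 0 0.6;2 -40 0 0 0 0 0.6;2 -35 0 0 0 0 0.6;2 -25 0 0 0 0 0.6;1 -10 0 0 0 0 0.6;0 0 0 0 0 0 0.6"
}}

```text
clock: 12.7
tool_pos: [475.9, -291.7, 201.6]
tool_rot: [[0.026, 1.0, -0.0], [1.0, -0.026, 0.0], [0.0, -0.0, -1.0]]
force: [-0.0, 0.6, 0.6]
opening: 51.2
```

Run:
```python
from h import *
s=snap("wrist","w9"); print(s["state"]["tool_pos"],s["state"]["tool_rot"].round(3),s["state"]["opening"])
```

```text
[ 475.86685195 -291.72940198  201.64355433] [[ 0.026  1.    -0.   ]
 [ 1.    -0.026  0.   ]
 [ 0.    -0.    -1.   ]] 51.22162459121374
```

View pics/w9.png

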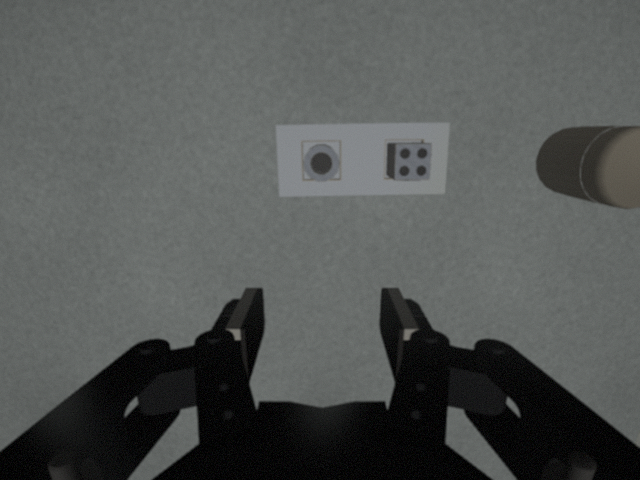

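Run:
```python
from h import *
s=load("w9"); crop(s,265,110,200,100,4,"w9c")
g=cv2.cvtColor(s["color"],cv2.COLOR_RGB2GRAY)[135:190,295:350]
c=cv2.HoughCircles(cv2.resize(g,None,fx=4,fy=4),cv2.HOUGH_GRADIENT,1,100,param1=60,param2=20,minRadius=25,maxRadius=90);print(c)
print(onz(s,[(321.5,162.5)],54))
```

```text
[[[105.5 111.5  41.9]]]
[[ 478.04679405 -240.18989794   54.        ]]
```

View pics/w9c.png

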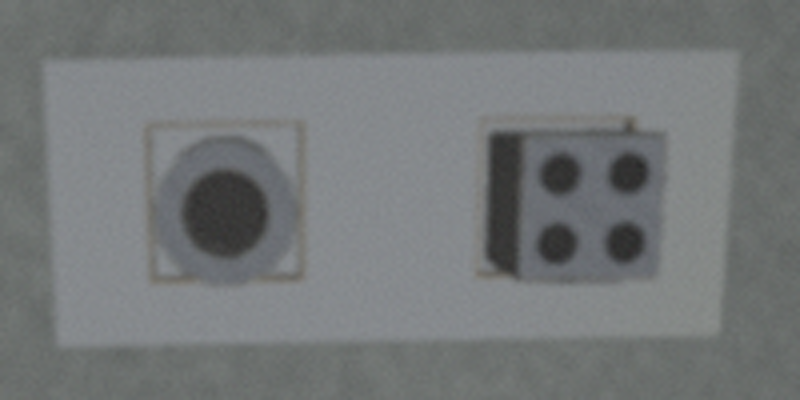

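The round single-well holder is at (321,162), the left, near one. The square at (407,161) stays. The two views give (478,-240) and (476,-240). I'm grasping the round one.

Call:
{"op": "drive_tool", "data": {
  "targets": "1.4 25 0 0 0 0 0.6;0 26.6 0 0 0 0 0.6;0 0 -45 0 0 0 0.6;0 0 -45 0 0 0 0.6;0 0 -40 0 0 0 0.6;0 0 -25 0 0 0 0.6;0 0 -13 0 0 0 0.6;0 0 -5 0 0 0 0.6"
}}

```text
clock: 13.55
tool_pos: [477.2, -238.6, 28.4]
tool_rot: [[0.024, 1.0, -0.001], [1.0, -0.024, 0.001], [0.001, -0.001, -1.0]]
force: [-0.2, -0.1, -0.4]
opening: 51.5
```

Run:
```python
from h import *
s=snap("wrist","w10"); print(s["state"]["tool_pos"],s["state"]["force"],s["state"]["opening"])
```

```text
[ 477.18810822 -238.59217215   28.40922545] [-0.21078777 -0.0794412  -0.43067042] 51.52830871316282
```

View pics/w10.png

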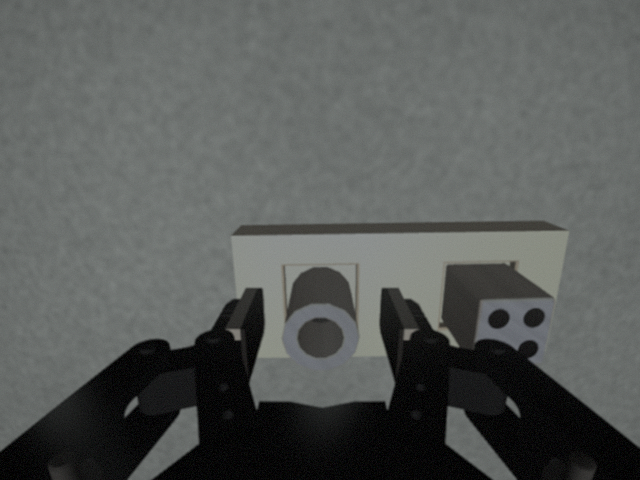

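Run:
```python
from h import *
s=load("w10"); print(onz(s,[(321,335.5)],54)-s["state"]["tool_pos"])
s=load("w5"); print(onz(s,[(317.5,337)],92)-s["state"]["tool_pos"])
```

```text
[[ 0.60221701 -0.67711086 25.59077455]]
[[-0.66189815 -0.17723273 27.33954713]]
```

Call:
{"op": "drive_tool", "data": {
  "targets": "0 0 0 0 0 0 0.2;0 0 0 0 0 0 0.2;0 0 0 0 0 0 0.2;0 0 0 0 0 0 0.2;0 0 5 0 0 0 0.2;0 0 8 0 0 0 0.2;0 0 12 0 0 0 0.2;0 0 15 0 0 0 0.2",
  "force": 40
}}

```text
clock: 14.4
tool_pos: [477.2, -239.7, 70.1]
tool_rot: [[0.025, 1.0, -0.0], [1.0, -0.025, 0.0], [0.0, -0.0, -1.0]]
force: [0.2, -0.3, -0.0]
opening: 28.7
```

Run:
```python
from h import *
s=snap("wrist","w11"); print(s["state"]["tool_pos"],s["state"]["force"],s["state"]["opening"])
```

```text
[ 477.18329836 -239.68899303   70.07385672] [ 0.2190393  -0.31738893 -0.03169419] 28.721681006718377
```

View pics/w11.png

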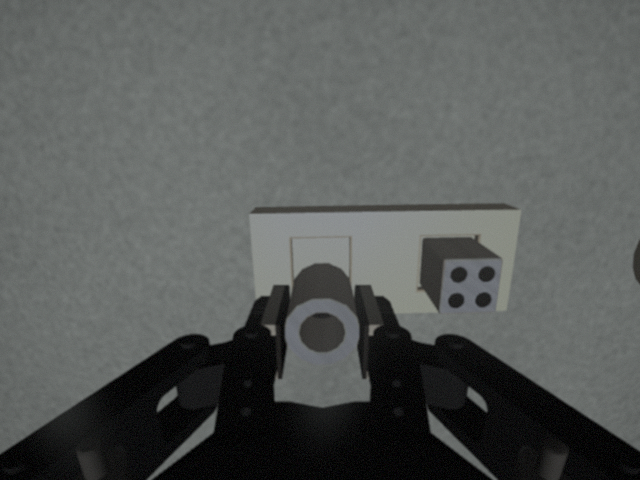

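Call:
{"op": "drive_tool", "data": {
  "targets": "0 0 40 0 0 0 0.2;0 0 45 0 0 0 0.2;1 20 40 0 0 0 0.2;1 40 5 0 0 0 0.2;1 48 0 0 0 0 0.2;1 48 0 0 0 0 0.2;1 48 0 0 0 0 0.2;1 45 0 0 0 0 0.2"
}}

```text
clock: 15.25
tool_pos: [482.9, 11.2, 199.7]
tool_rot: [[0.025, 1.0, 0.001], [1.0, -0.025, -0.0], [-0.0, 0.001, -1.0]]
force: [0.7, 0.7, -0.7]
opening: 28.6
```

Call:
{"op": "drive_tool", "data": {
  "targets": "1.5 20 0 0 0 0 0.2;1 3 0 0 0 0 0.2;0 0 0 0 0 0 0.2;0 0 0 0 0 0 0.2;0 0 0 0 0 0 0.2;0 0 0 0 0 0 0.2;0 0 0 0 0 0 0.2;0 0 0 0 0 0 0.2"
}}

```text
clock: 16.05
tool_pos: [485.8, 32.0, 199.0]
tool_rot: [[0.026, 1.0, 0.0], [1.0, -0.026, -0.0], [-0.0, 0.0, -1.0]]
force: [0.5, 0.1, 0.3]
opening: 28.6
```

Run:
```python
from h import *
s=snap("wrist","w12"); print(s["state"]["tool_pos"],s["state"]["force"],s["state"]["opening"])
crop(s,250,80,300,180,2.6,"w12c"); t=load("t8"); crop(t,318,185,60,100,6,"t8c")
```

```text
[485.79494637  31.98016989 199.02564591] [0.52235076 0.11668945 0.25528165] 28.573830750006838
```

View pics/w12.png

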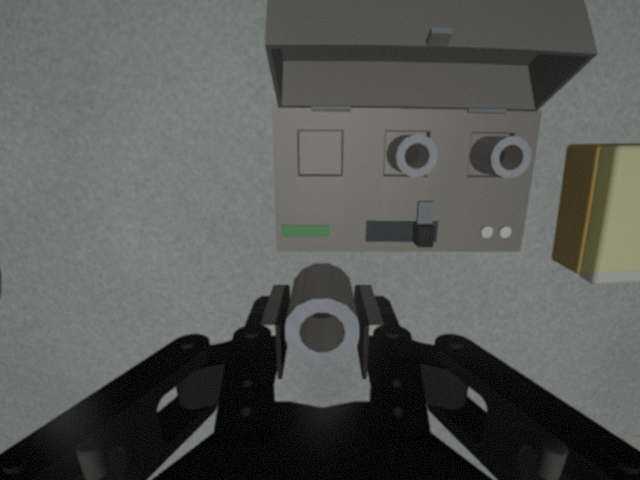

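View pics/w12c.png

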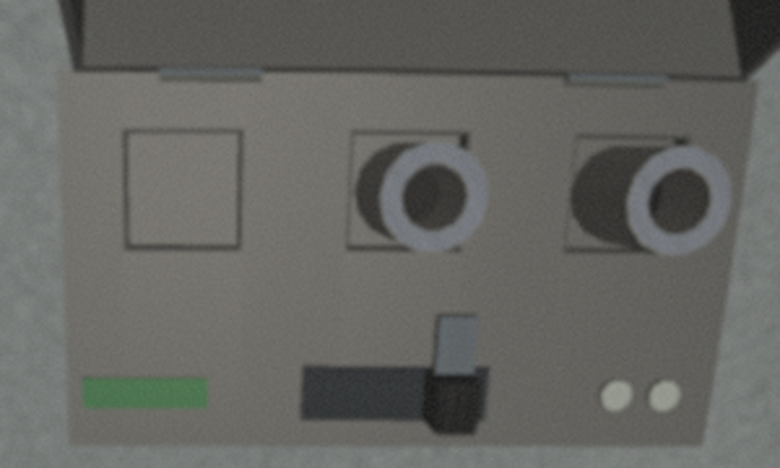

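View pics/t8c.png

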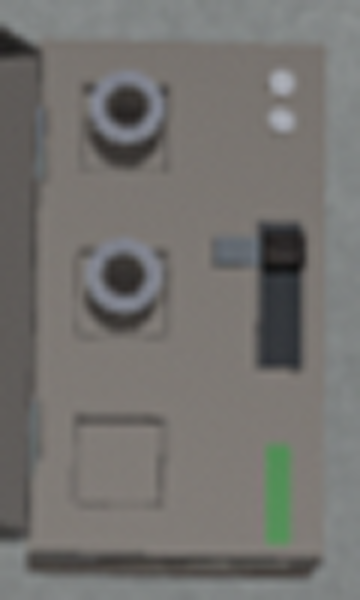

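Run:
```python
from h import *
np.set_printoptions(precision=2,suppress=True)
s=load("w12"); tp=s["state"]["tool_pos"]
f=lambda pts,k,o:np.array(pts)/k+np.array(o)-0.5+0.5/k
p=onz(s,f([(123,130),(242.5,130),(241.5,248.5),(125.5,249)],2.6,(250,80)),60);print(p,p.mean(0),[np.linalg.norm(p[i]-p[i-1]) for i in range(4)])
t=load("t8");q=onz(t,f([(76,415),(163,420),(162,508),(75,503)],6,(318,185)),60);print(q.mean(0),[np.linalg.norm(q[i]-q[i-1]) for i in range(4)])
print("held off",onz(s,[(322,330)],tp[2]+25.5)-tp, onz(s,[(322,303)],tp[2]+0)-tp)
```

```text
[[469.75 109.55  60.  ]
 [505.22 108.63  60.  ]
 [504.55  73.63  60.  ]
 [468.98  74.4   60.  ]] [487.12  91.55  60.  ] [np.float64(35.157441009701), np.float64(35.485371094330844), np.float64(35.00687046262819), np.float64(35.579142517334006)]
[485.59  91.59  60.  ] [np.float64(35.16368843784923), np.float64(34.40010988849804), np.float64(35.15164345234304), np.float64(34.22819545537848)]
held off [[ 1.01  1.67 25.5 ]] [[1.02 0.12 0.  ]]
```

Run:
```python
from h import *
s=load("w12"); crop(s,270,255,105,115,6,"w12h")
```

```text
(no output)
```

View pics/w12h.png

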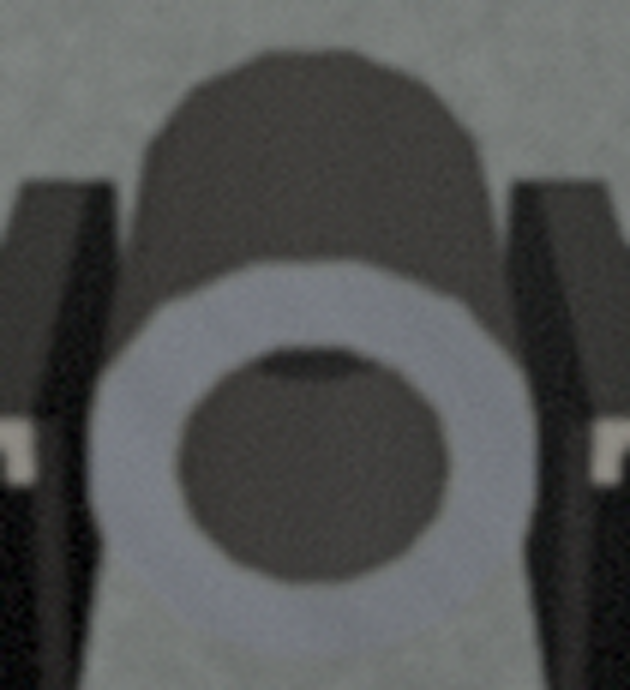

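Run:
```python
from h import *
np.set_printoptions(precision=2,suppress=True)
s=load("w12"); tp=s["state"]["tool_pos"]
f=lambda pts,k,o:np.array(pts)/k+np.array(o)-0.5+0.5/k
for h in (25,26.5):
  a=onz(s,f([(312,260),(312,660),(312,345),(312,585),(88,462),(535,462)],6,(270,255)),tp[2]+h)-tp; print(a, a[:2].mean(0),a[2:4].mean(0))
print(onz(s,f([(312,50)],6,(270,255)),tp[2]-14.5)-tp)
```

```text
[[  1.2   14.83  25.  ]
 [  0.44 -14.21  25.  ]
 [  1.05   9.    25.  ]
 [  0.59  -8.44  25.  ]
 [-13.42   1.03  25.  ]
 [ 15.01   0.28  25.  ]] [ 0.82  0.31 25.  ] [ 0.82  0.28 25.  ]
[[  1.21  15.56  26.5 ]
 [  0.47 -13.11  26.5 ]
 [  1.07   9.8   26.5 ]
 [  0.62  -7.41  26.5 ]
 [-13.21   1.94  26.5 ]
 [ 14.85   1.2   26.5 ]] [ 0.84  1.23 26.5 ] [ 0.84  1.2  26.5 ]
[[  1.2   13.94 -14.5 ]]
```

Call:
{"op": "drive_tool", "data": {
  "targets": "0.3 20 0 0 0 0 0.2;0 25 0 0 0 0 0.2;0 14.3 0 0 0 0 0.2;0 0 -40 0 0 0 0.2;0 0 -40 0 0 0 0.2;0 0 -25 0 0 0 0.2;0 0 -10 0 0 0 0.2;0 0 0 0 0 0 0.2"
}}

```text
clock: 16.9
tool_pos: [485.8, 91.6, 83.3]
tool_rot: [[0.025, 1.0, -0.002], [1.0, -0.025, -0.0], [-0.0, -0.002, -1.0]]
force: [-0.7, -0.7, -0.1]
opening: 28.8
```

Run:
```python
from h import *
s=snap("wrist","w13"); t=snap("side","s13"); print(s["state"]["tool_pos"],s["state"]["force"],s["state"]["opening"])
```

```text
[485.8356365   91.58929624  83.27633959] [-0.68161251 -0.72116481 -0.05734522] 28.802711618997687
```

View pics/w13.png

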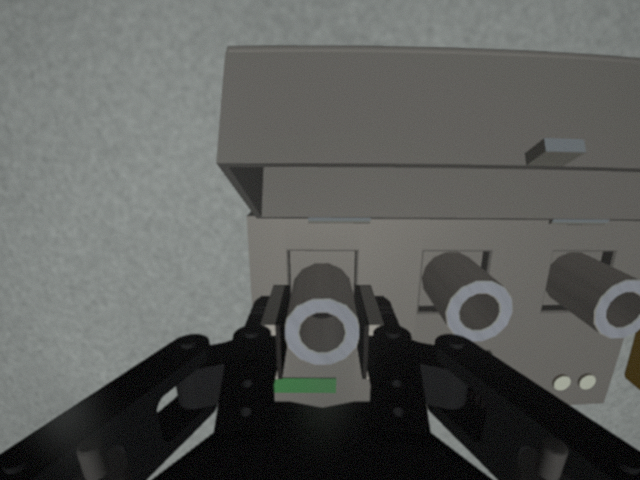

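View pics/s13.png

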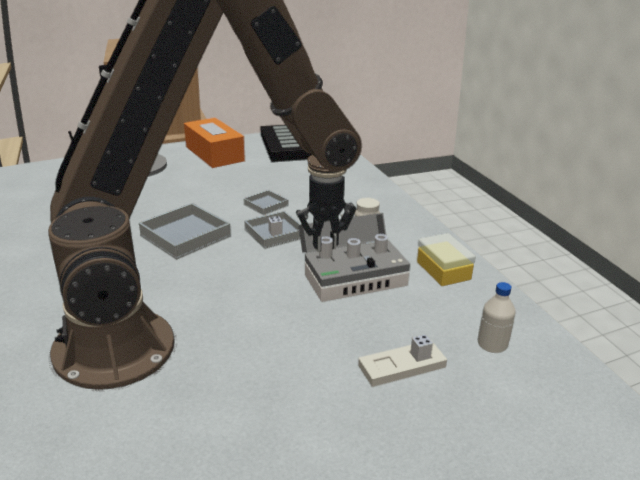

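Call:
{"op": "drive_tool", "data": {
  "targets": "0 0 -3 0 0 0 0.2;0 0 -3 0 0 0 0.2;0 0 -2 0 0 0 0.2;0 0 -1.5 0 0 0 0.2;0 0 -1 0 0 0 0.2;0 0 -1 0 0 0 0.2;0 0 -0.5 0 0 0 0.2;0 0 0 0 0 0 0.2"
}}

```text
clock: 17.8
tool_pos: [486.1, 91.6, 72.0]
tool_rot: [[0.025, 1.0, 0.0], [1.0, -0.025, -0.0], [-0.0, 0.0, -1.0]]
force: [-0.5, -0.1, -0.6]
opening: 28.8
```

No contact at z = 72, where the underside would be about 57.5, so it is inside the pocket. I'm continuing slowly.

Call:
{"op": "drive_tool", "data": {
  "targets": "0 0 -1.5 0 0 0 0.2;0 0 -1 0 0 0 0.2;0 0 -1 0 0 0 0.2;0 0 -0.5 0 0 0 0.2;0 0 -0.5 0 0 0 0.2;0 0 -0.5 0 0 0 0.2;0 0 0 0 0 0 0.2;0 0 0 0 0 0 0.2"
}}

```text
clock: 18.6
tool_pos: [486.1, 91.7, 68.3]
tool_rot: [[0.025, 1.0, 0.001], [1.0, -0.025, 0.0], [0.0, 0.001, -1.0]]
force: [-5.7, -0.8, 21.5]
opening: 28.8
```

Firm contact at TCP z = 68.3. The settled grasp height (70.1 - 40 = 30.1, so a 16.1 offset) predicts 68.1 on the floor, so it is seated. I'm releasing and retreating straight up.

Call:
{"op": "drive_tool", "data": {
  "targets": "0 0 1 0 0 0 0.25;0 0 0 0 0 0 0.45;0 0 0 0 0 0 0.6;0 0 0 0 0 0 0.6;0 0 10 0 0 0 0.6;0 0 25 0 0 0 0.6;0 0 40 0 0 0 0.6;0 -20 40 0 0 0 0.6"
}}

```text
clock: 19.4
tool_pos: [485.7, 72.5, 184.7]
tool_rot: [[0.023, 1.0, -0.001], [1.0, -0.023, 0.0], [0.0, -0.001, -1.0]]
force: [0.4, -0.2, -0.1]
opening: 51.0
```

Call:
{"op": "drive_tool", "data": {
  "targets": "0 -30 15 0 0 0 0.6;0 -16 0 0 0 0 0.6;0 0 0 0 0 0 0.6;0 0 0 0 0 0 0.6;0 0 0 0 0 0 0.6;0 0 0 0 0 0 0.6;0 0 0 0 0 0 0.6;0 0 0 0 0 0 0.6"
}}

```text
clock: 20.2
tool_pos: [486.1, 26.0, 197.9]
tool_rot: [[0.025, 1.0, -0.0], [1.0, -0.025, 0.0], [0.0, -0.0, -1.0]]
force: [0.2, 0.4, -0.6]
opening: 51.2
```

Run:
```python
from h import *
s=snap("wrist","w14"); t=snap("side","s14"); print(s["state"]["tool_pos"],s["state"]["force"],s["state"]["opening"])
crop(s,250,80,300,180,2.6,"w14c"); crop(t,230,170,230,150,3.4,"s14c")
```

```text
[486.06264298  25.97080195 197.87879714] [ 0.15744934  0.42294482 -0.59436051] 51.22130772710621
```

View pics/w14c.png

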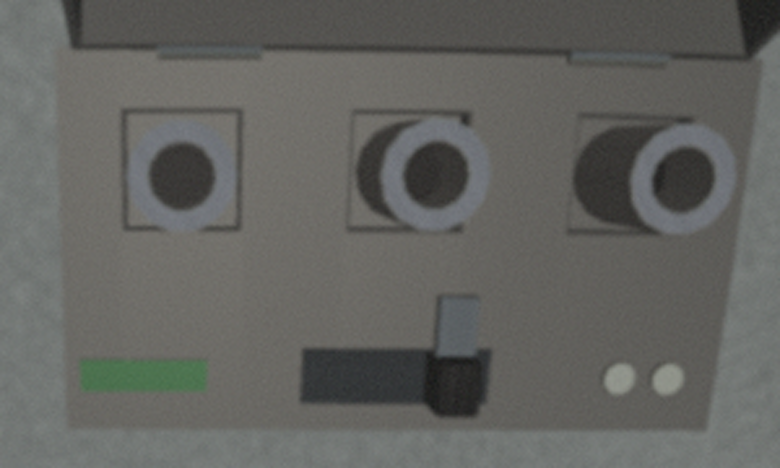

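View pics/s14c.png

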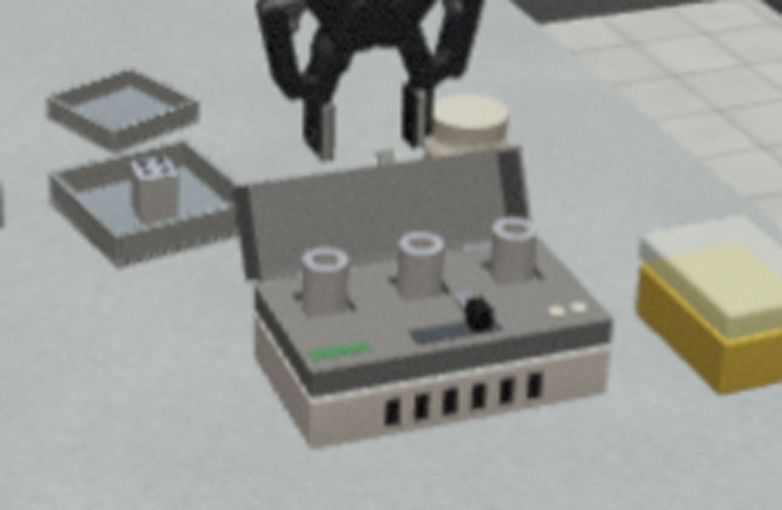

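The wrist crop shows the round holder inside place0's outline, with its rim the same size as its neighbours. The side view shows all three standing equally high, the cover open, the square upright in the tray and the arm clear.

```bash
python3 -c "
from plant import env
print(env.close_job())"
```

```text
the job is handed in; nothing more can be done
None
```

The job is done as asked and handed in at about 20 s of the 64 s allowed; the hand-in gives no verdict.

- **Latch and cover:** I slid the thumb latch about 16 mm (an estimate from the arm's position). The cover popped open and stayed open.
- **Wrong holder:** The square four-well holder was in place0, the pocket nearest the robot. It now stands upright in the middle-sized steel tray.
- **New holder:** The round holder from the stock rack is in place0. It met the pocket floor with about 21 N at a tool height of 68.3 mm. I predicted 68.1 mm for fully down, using the height at which I had gripped it.
- **Last checks:** In the final wrist and side pictures all three round holders stand equally high. The other two holders and the tip box look undisturbed, and the gripper is well clear. The reagent bottle, jar and square stock holder were not checked again after that last placing, but the arm did not go near them.
- **Disagreements:** The top and wrist cameras differed by 1 to 2 mm in x, within their calibration, and up to about 5 mm on one of the round holders that stay put. Some fast rows fell short of their commanded shift, so I worked from the measured positions. Both holders went in without trouble.

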